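# Check the base marks of two seized cartons and sort them

## Robot

A 6-joint arm with a two-finger parallel gripper is mounted at the origin on the work surface. World frame = base frame: x ahead of the robot, y to its left, z up, the work surface at z = 0. Lengths are in mm, angles in rad, forces in N, time in s.
With the tool pointing down it reaches from about 350 to 975 mm from the base axis. Payload 7.1 kg.
Tool frame: the origin (TCP) lies between the finger pads; the fingertips stand 17 mm ahead of it and the grasp point (between the pads) lies 2 mm behind it; z points along the fingers, y is the line along which they close (so a half turn about z gives the same grasp; the last joint's range is limited). The gripper opens to 88 mm and grips with 3 to 60 N. Pads are 20 mm wide; open, the fingers measure 115 mm over their backs; the gripper's body (75 mm by 178 mm) begins 61 mm behind the grasp point.
Start: joints at [1.216, 0.423, 1.63, -0, 1.089, -0.019], TCP at [205.921, 590.086, 239.675] pointing down, gripper open.
Joint ranges: [-3, 3], [-0.9, 2.11], [0.09, 2.58], [-1.31, 4.45], [0.11, 2.69], [-2.54, 2.54]. Speed limits (rad/s): [2.39, 2.39, 3.01, 3.14, 3.14, 3.14].

## Interface

Orientations are given as a rotation vector (axis times angle).
In Python, from workcell import ctrl, cams, job gives the robot as it stands (ctrl), with the cameras (cams) and the job (job).
- The arm moves only by the shell command python3 jog.py FILE [OPENING], which reads ROWS from the file FILE. ROWS is a JSON list of rows, 1 to 5 of them, each of 6 numbers: dx, dy, dz in mm, then a rotation vector rx, ry, rz in rad; each row shifts and turns the commanded pose from where the row before left it, along the tool's axes as they then stand; what a row does not reach is not made up. A row lasts 1/12 s, in which the tool goes at most 41.7 mm and 0.125 rad, less where a joint would pass 70% of its speed; a pose out of reach is approached as far as the arm can. OPENING is the finger opening in mm, set as the command begins (- or left out keeps the last). The fingers move at their own pace and stop on an object; the grip force is fixed at half the most. Time passes only in rows, so rows that do not move let the fingers close. It prints the time, the measured TCP pose, the force, the opening and the grip force at its end. Input that does not fit is refused with a message, and nothing moves.
- ctrl.get_obs(): the state, without advancing time (a new reading comes with each control period).
- cams.get_image(name): name is "scene" or "top"; returns a dict with "img" (480x640x3 uint8, red, green, blue), "fx", "fy", "cx", "cy" (pixels), "R" (3x3) and "t" (3): a world point X has camera coordinates R X + t. Camera axes: x right, y down, z forward; pixel columns grow to the right and rows downward; lengths in mm; the calibration is good to about 2 mm. A picture is of the moment at which its call begins. There is no depth.
- job.close_job(): hands the job in; it is judged then, once.
The state is a dict: "t": time; "qpos": joint angles; "qvel": joint speeds; "joint_torque": joint torques, N m; "ee_pos": TCP position; "orientation": TCP orientation; "ft_force": force on the tool from outside, world axes, zero at the start; "moment": the same for the moment, N m; "width": finger opening in mm; "grasp_force": force on a finger pad.
Only numpy, scipy, OpenCV 4.12 (cv2) and the standard library are available. Lean on these libraries where they do the work, as an engineer would, in place of code of your own. Each camera call takes 0.05 s, during which the arm holds its last target. There are 200 camera calls.

## Task

Tip both black cartons with the gold disc over onto their sides on the bench, so that the coloured dot under each base can be read. Only when both are lying down, lay each one on its side, flat inside the tray of the colour of its dot; set it down, do not drop it.

Things in the scene. Friction and masses are not known exactly. Their poses are not given: they have to be found in the camera images.
- carton_green: black carton, gold disc on top, 48 x 48 x 96 mm tall, about 0.12 kg, at first upright; 44 mm green dot hidden under its base (else both look alike). Origin: centre of the base; z to the gold disc, x, y along its sides. Pushed slowly sideways about 75 mm up, it tips over its bottom edge within 60 mm and lies still; tipped towards -y, its dot faces the scene camera
- carton_red: black carton, gold disc on top, 48 x 48 x 96 mm tall, about 0.12 kg, at first upright; 44 mm red dot hidden under its base (else both look alike). Origin: centre of the base; z to the gold disc, x, y along its sides. Pushed slowly sideways about 75 mm up, it tips over its bottom edge within 60 mm and lies still; tipped towards -y, its dot faces the scene camera
- tray_green: green open square tray fixed to the bench, 160 x 160 x 30 mm high, walls and floor 5 mm; origin: centre of its underside, z up, x, y along its sides. One tray stands left (+y) of the cartons, one right; they may be swapped. Bystanders (two gold-lidded jars, a cream carton, a stamp, under 90 mm tall) stand farther off than x = 0.76 m
- tray_red: red open square tray fixed to the bench, 160 x 160 x 30 mm high, walls and floor 5 mm; origin: centre of its underside, z up, x, y along its sides. One tray stands left (+y) of the cartons, one right; they may be swapped. Bystanders (two gold-lidded jars, a cream carton, a stamp, under 90 mm tall) stand farther off than x = 0.76 m

How it is judged (in metres and radians):
On the way:
1. both cartons lie on their sides on the bench, outside the trays, at rest (within 10 degrees of lying; base more than 120 mm from the trays' centres) (angle between carton_green's own z axis and vertical between 1.396 and 1.746 rad and linear speed of each of carton_green, carton_red below 0.03 m/s and height (world z) of each of carton_green, carton_red below 0.04 m and horizontal distance between each of carton_green, carton_red and tray_green above 0.12 m and horizontal distance between each of carton_green, carton_red and tray_red above 0.12 m and angle between carton_red's own z axis and vertical between 1.396 and 1.746 rad), for 0.2 s.
At the end, for the whole second after the job is handed in: The carton with the green dot lies on its side (within 10 degrees) inside the green tray, flat on its floor (base centre 18 to 40 mm above the bench, within the walls), and the carton with the red dot likewise in the red tray; both released and at rest (angle between carton_green's own z axis and vertical between 1.396 and 1.746 rad and linear speed of each of carton_green, carton_red below 0.03 m/s and x of carton_green in the frame of tray_green between -0.078 and 0.078 m and y of carton_green in the frame of tray_green between -0.078 and 0.078 m and z of carton_green in the frame of tray_green between 0.018 and 0.04 m and angle between carton_red's own z axis and vertical between 1.396 and 1.746 rad and x of carton_red in the frame of tray_red between -0.078 and 0.078 m and y of carton_red in the frame of tray_red between -0.078 and 0.078 m and z of carton_red in the frame of tray_red between 0.018 and 0.04 m); the robot touches nothing.
It fails at once if a carton is dropped into a tray (faster than 0.8 m/s when low over it) ((horizontal distance between carton_green and tray_green below 0.1 m and height (world z) of carton_green below 0.08 m and linear speed of carton_green above 0.8 m/s) or (horizontal distance between carton_green and tray_red below 0.1 m and height (world z) of carton_green below 0.08 m and linear speed of carton_green above 0.8 m/s) or (horizontal distance between carton_red and tray_green below 0.1 m and height (world z) of carton_red below 0.08 m and linear speed of carton_red above 0.8 m/s) or (horizontal distance between carton_red and tray_red below 0.1 m and height (world z) of carton_red below 0.08 m and linear speed of carton_red above 0.8 m/s)).
It also fails if it takes over 72 s, if anything falls off the work surface, if the arm or the gripper's body presses on something with over 40 N, if the wrist force passes 120 N, or if a joint passes its speed limit or range.

## Working session

There is one attempt and no reset: what is moved stays moved. The work goes in short steps, Python scripts to look and compute and a shell command to move; the robot and the scene stay as the last step left them, time stands still between calls to the robot, and variables do not carry over. Pictures are saved under pics/ and viewed, at most 10 in all, crops included, and the job is handed in when it is done.

```bash
ls; mkdir -p pics; python3 - <<'E'
from workcell import ctrl, cams, job
import cv2
for n in("scene","top"):
    d=cams.get_image(n); cv2.imwrite(f"pics/{n}0.png",d["img"][:,:,::-1]); print(n,d["fx"],d["cx"],d["cy"],d["R"],d["t"])
o=ctrl.get_obs(); print(o["t"],o["ee_pos"],o["orientation"],o["width"])
E
```

```text
jog.py
pics
workcell.py
scene 526.910401984984 312.73923503471417 238.0842367161101 [[-0.86737476  0.49765272  0.00167238]
 [ 0.37724011  0.65968816 -0.6500011 ]
 [-0.32457806 -0.56316366 -0.75993143]] [ 492.87247812 -170.9727961  1407.49905419]
top 594.3158186590348 312.0030891242572 238.7588460286525 [[ 6.54508417e-03 -9.99977981e-01  1.09497659e-03]
 [-9.91721022e-01 -6.63146312e-03 -1.28239768e-01]
 [ 1.28244206e-01 -2.46571225e-04 -9.91742589e-01]] [  10.31239335  571.76413232 1069.03427907]
0.1 [205.76019487 589.65401943 238.97173129] [-5.24934111e-01 -3.09717444e+00  2.15311266e-03] 88.27255986853052
```

View pics/scene0.png

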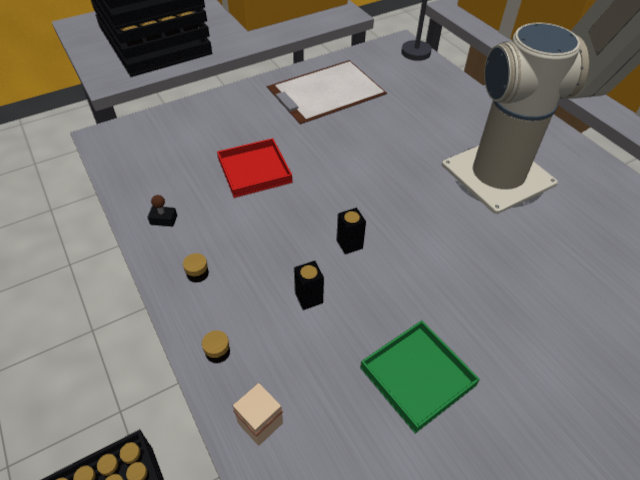

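View pics/top0.png

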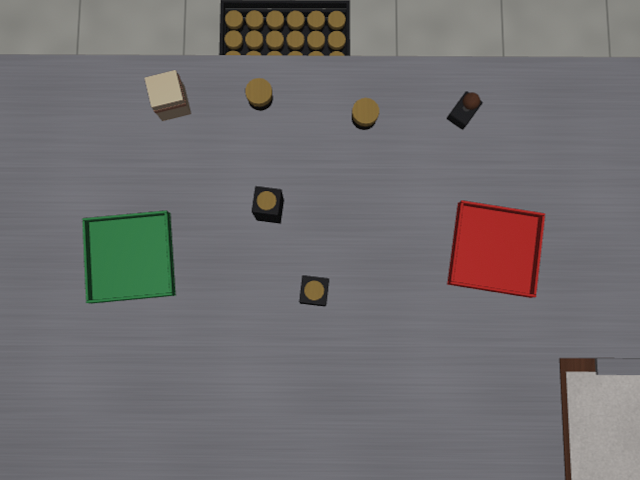

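Both views show two black cartons between the green tray (left, top ≈(130,257)) and the red tray (right, top ≈(496,250)). The discs are at top (267,200) and (314,290), and at scene (309,272) and (351,217). Next I measure them.

```bash
cat > h.py <<'E'
from workcell import ctrl, cams, job
import numpy as np, cv2
def P(d): return np.array([[d["fx"],0,d["cx"]],[0,d["fy"],d["cy"]],[0,0,1]])@np.c_[d["R"],d["t"]]
def tri(S,T,a,b):
    X=cv2.triangulatePoints(P(S),P(T),np.array(a,float).reshape(2,1),np.array(b,float).reshape(2,1))[:,0]
    X=X[:3]/X[3]; e=[np.linalg.norm((lambda q:q[:2]/q[2]-p)(P(D)@np.r_[X,1])) for D,p in((S,a),(T,b))]
    return X.round(1),np.round(e,1)
def atz(d,p,z):
    M=P(d);H=np.c_[M[:,:2],M[:,2]*z+M[:,3]]; q=np.linalg.solve(H,[*p,1]); return q[:2]/q[2]
def proj(d,X): q=P(d)@np.r_[X,1]; return q[:2]/q[2]
E
python3 - <<'E'
from h import *
S=cams.get_image("scene");T=cams.get_image("top")
def gold(d,c,r=14):
    c=np.array(c);s=d["img"][c[1]-r:c[1]+r,c[0]-r:c[0]+r].astype(int)
    m=(s[...,0]-s[...,2]>45); y,x=np.nonzero(m); return np.array([x.mean(),y.mean()])+c-r
for n,a,b in(("A",(309,272),(267,200)),("B",(351,217),(314,290))):
    print(n,tri(S,T,gold(S,a),gold(T,b)))
    a,b=gold(S,a),gold(T,b)
for n,f in(("red",lambda i:i[...,0]-np.maximum(i[...,1],i[...,2])>60),("green",lambda i:i[...,1]-np.maximum(i[...,0],i[...,2])>25)):
    R=[]
    for d in(S,T):
        m=f(d["img"].astype(int)).astype(np.uint8)
        c=max(cv2.findContours(m,0,1)[0],key=cv2.contourArea); R.append(c.reshape(-1,2).astype(float))
        if d is T: print(n,cv2.minAreaRect(c.astype(np.float32)))
    # rim outer corners: view extremes
        p=cv2.approxPolyDP(cv2.convexHull(c),4,True).reshape(-1,2); print(n,p.tolist())
s=cv2.resize(S["img"][195:315,285:375],None,fx=4.5,fy=4.5,interpolation=2)
t=cv2.resize(T["img"][180:312,245:335],None,fx=4.1,fy=4.1,interpolation=2)
h=540;cv2.imwrite("pics/c1.png",np.hstack([cv2.resize(s,(395,h)),cv2.resize(t,(395,h))])[...,::-1].clip(0,255)*1)
E
```

```text
A (array([633.2,  95.8,  96.4]), array([0.3, 0.3]))
B (array([474.4,  10.5,  96.4]), array([0., 0.]))
red [[272, 138], [291, 182], [233, 196], [217, 151]]
red ((497.7572021484375, 248.57801818847656), (88.4972915649414, 85.15203094482422), 8.746161460876465)
red [[462, 200], [544, 213], [535, 296], [450, 283]]
green [[478, 380], [415, 432], [361, 366], [362, 360], [421, 320]]
green ((126.38546752929688, 256.5392150878906), (87.12057495117188, 86.48357391357422), 86.34777069091797)
green [[166, 211], [172, 294], [86, 302], [82, 219]]
```

View pics/c1.png

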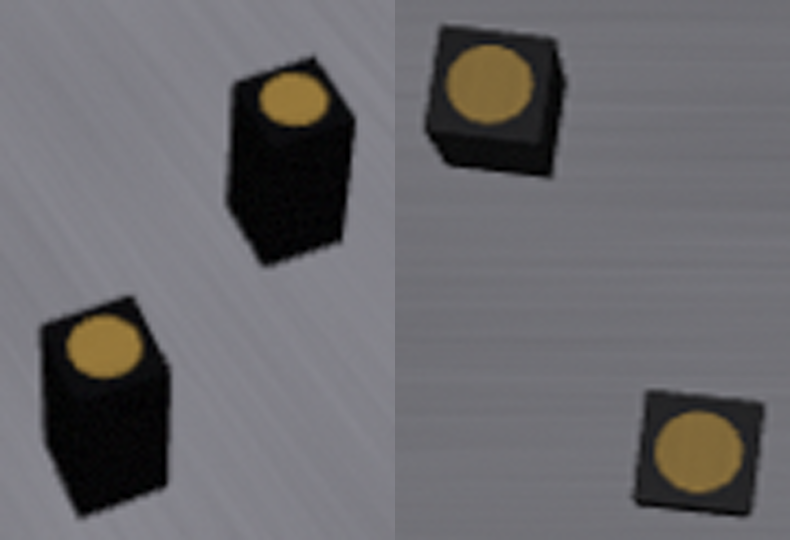

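Cartons are yawed about −6.3° (edge (440,27)→(557,40) in the top crop), with tops at 96.4 mm, which matches the stated height. Now the tray corners.

```bash
python3 - <<'E'
from h import *
S=cams.get_image("scene");T=cams.get_image("top")
print(-T["R"].T@T["t"],-S["R"].T@S["t"])
for n,L in(("red",[((217,151),(544,213)),((272,138),(535,296)),((291,182),(450,283)),((233,196),(462,200))]),("green",[((415,432),(82,219)),((478,380),(86,302)),((421,320),(172,294)),((361,360),(166,211))])):
    for a,b in L: print(n,*tri(S,T,a,b),"z30",atz(T,b,30).round(1),"z0",atz(T,b,0).round(1),"S30",atz(S,a,30).round(1),"S0",atz(S,a,0).round(1))
E
```

```text
[ 429.86556193   14.36739213 1133.5184317 ] [948.84626133 660.16171523 957.64599218]
red [ 623.9 -421.7   31.8] [0.1 0.1] z30 [ 624.4 -422.6] z0 [ 629.7 -434.4] S30 [ 623.  -423.5] S0 [ 612.4 -458.6]
red [ 468.7 -399.4   29.5] [0.1 0.1] z30 [ 468.5 -399.1] z0 [ 469.6 -410.4] S30 [ 469.2 -399.1] S0 [ 453.7 -433.4]
red [ 492.6 -249.4   -2.3] [0.4 0.5] z30 [ 491.5 -242.4] z0 [ 493.2 -249.4] S30 [ 507.1 -217.9] S0 [ 492.8 -246.3]
red [ 650.8 -273.5    4.2] [1.6 1.6] z30 [ 648.3 -268.7] z0 [ 654.2 -276.4] S30 [ 656.2 -245.1] S0 [ 646.7 -274.4]
green [611.7 450.8  14.9] [2.  1.5] z30 [607.1 446.6] z0 [611.9 458.4] S30 [620.  452.3] S0 [609.4 445.6]
green [453.1 431.9  24.4] [0.8 0.7] z30 [452.1 430.5] z0 [452.7 441.8] S30 [457.4 432.4] S0 [441.6 425.1]
green [468.2 272.9  26.9] [0.2 0.2] z30 [467.8 272.4] z0 [468.8 279.4] S30 [470.1 273.9] S0 [454.6 261.4]
green [624.5 288.8  29.2] [0.8 0.6] z30 [623.4 289.4] z0 [628.7 296.8] S30 [626.  288.2] S0 [615.6 276.2]
```

```bash
echo '[[0, 0, 0, 0, 0, -0.12], [0, 0, 0, 0, 0, -0.107]]' > m.json && python3 jog.py m.json 0; python3 -c "
from h import *
from scipy.spatial.transform import Rotation as R
o=ctrl.get_obs();print(o['ee_pos'],R.from_rotvec(o['orientation']).as_matrix().round(3),o['width'])"
echo '[[-30, -24, 0, 0, 0, 0], [-30, -24, 0, 0, 0, 0], [-30, -24, 0, 0, 0, 0], [-30, -24, 0, 0, 0, 0], [-30, -24, 0, 0, 0, 0]]' > m.json && python3 jog.py m.json >/dev/null
echo '[[-30, -24, 0, 0, 0, 0], [-30, -24, 0, 0, 0, 0], [-30, -24, 0, 0, 0, 0], [-30, -24, 0, 0, 0, 0], [-30, -24, 0, 0, 0, 0]]' > m.json && python3 jog.py m.json >/dev/null
echo '[[-30, -24, 0, 0, 0, 0], [-30, -24, 0, 0, 0, 0], [-30, -24, 0, 0, 0, 0], [-30, -24, 0, 0, 0, 0], [-20, -20, 0, 0, 0, 0]]' > m.json && python3 jog.py m.json
cat >> h.py <<'E'
from scipy.spatial.transform import Rotation as Ro
def to(X,yaw=None):
    "tool-axes shift to world X; yaw = world heading wanted for tool y (deg, mod 180)"
    o=ctrl.get_obs();M=Ro.from_rotvec(o["orientation"]).as_matrix();p=np.array(o["ee_pos"])
    print("t",round(o["t"],2),"at",p.round(1),"w",round(o["width"],1),"shift",(M.T@(np.array(X)-p)).round(1),end=" ")
    h=np.degrees(np.arctan2(M[1,1],M[0,1]))
    if yaw is not None: print("y heading",h.round(1),"rz",np.round(-np.radians((yaw-h+90)%180-90),3),end=" ")
    print("tilt",M[:,2].round(3),"F",np.round(o["ft_force"],1))
E
python3 -c "
from h import *
to([639.8,155.4,85],83.7)"
```

```text
t: 1.72
ee_pos: [606.9, 186.2, 239.8]
orientation: [0.172, 3.136, 0.0]
ft_force: [0.2, 0.2, 0.2]
width: 0.5
grasp_force: 0.0
t 1.72 at [606.9 186.2 239.8] w 0.5 shift [-35.9 -27.  154.8] y heading 83.7 rz 0.0 tilt [ 0.001 -0.    -1.   ] F [0.2 0.2 0.2]
```

```bash
echo '[[-18, -12, 31, 0, 0, 0], [-16, -12, 31, 0, 0, 0], [0, 0, 31, 0, 0, 0], [0, 0, 31, 0, 0, 0], [0, 0, 31, 0, 0, 0]]' > m.json && python3 jog.py m.json >/dev/null
echo '[[0, 0, 0, 0, 0, 0], [0, 0, 0, 0, 0, 0]]' > m.json && python3 jog.py m.json >/dev/null
python3 -c "
from h import *
to([639.8,155.4,85],83.7)"
```

```text
t 2.3 at [634.7 160.6  83.3] w 0.5 shift [-5.6 -4.6 -1.7] y heading 83.8 rz 0.001 tilt [-0.004 -0.001 -1.   ] F [ 0.3 -0.5  0.1]
```

```bash
echo '[[-3, -6, 0, 0, 0, 0], [-3, -6, 0, 0, 0, 0], [0, -6, 0, 0, 0, 0], [0, -4, 0, 0, 0, 0], [0, -4, 0, 0, 0, 0]]' > m.json && python3 jog.py m.json >/dev/null
for i in 1 ; do echo '[[0, -4, 0, 0, 0, 0], [0, -4, 0, 0, 0, 0], [0, -4, 0, 0, 0, 0], [0, -4, 0, 0, 0, 0], [0, -4, 0, 0, 0, 0]]' > m.json && python3 jog.py m.json; done | grep -E "ee_pos|force:"
echo '[[0, -4, 0, 0, 0, 0], [0, -4, 0, 0, 0, 0], [0, -4, 0, 0, 0, 0], [0, -4, 0, 0, 0, 0], [0, -4, 0, 0, 0, 0]]' > m.json && python3 jog.py m.json | grep -E "ee_pos|force:"
python3 - <<'E'
from h import *
for n,c in(("top",(150,330,200,360)),("scene",(180,340,270,410))):
    d=cams.get_image(n)["img"];a,b,e,f=c
    cv2.imwrite(f"pics/{n}1.png",cv2.resize(d[a:b,e:f],None,fx=2,fy=2)[...,::-1])
a,b=cv2.imread("pics/top1.png"),cv2.imread("pics/scene1.png")
cv2.imwrite("pics/b1.png",np.hstack([cv2.resize(a,(380,400)),cv2.resize(b,(380,400))]))
to([639.8,155.4,85],83.7)
E
```

```text
ee_pos: [636.8, 114.2, 84.7]
ft_force: [-0.7, -0.2, 0.4]
grasp_force: 0.3
ee_pos: [634.5, 94.2, 84.6]
ft_force: [-0.3, 1.0, 0.8]
grasp_force: 0.0
t 3.65 at [634.5  93.9  84.6] w 0.5 shift [ 1.5 61.7 -0.4] y heading 83.7 rz 0.001 tilt [-0. -0. -1.] F [ 0.5 -0.3  0.2]
```

View pics/b1.png

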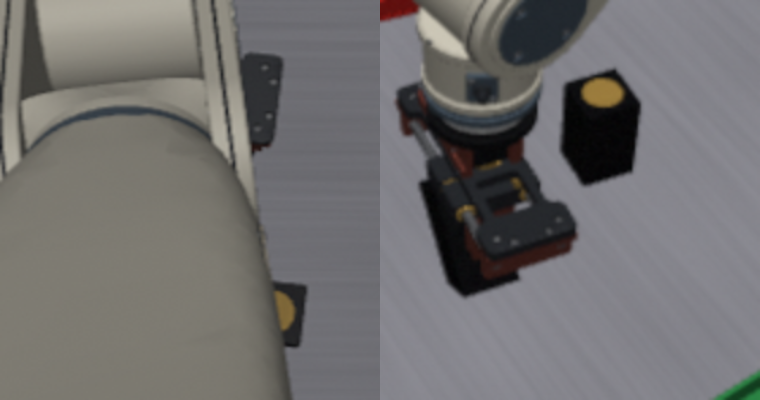

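The picture shows carton A leaning away under the fingers and B still upright, so I keep pushing.

```bash
echo '[[0, -4, 0, 0, 0, 0], [0, -4, 0, 0, 0, 0], [0, -4, 0, 0, 0, 0], [0, -4, 0, 0, 0, 0], [0, -4, 0, 0, 0, 0]]' > m.json && python3 jog.py m.json | grep -E "ee_pos|force:"
echo '[[0, -4, 0, 0, 0, 0], [0, -4, 0, 0, 0, 0], [0, 0, 0, 0, 0, 0], [0, 0, 0, 0, 0, 0], [0, 0, 0, 0, 0, 0]]' > m.json && python3 jog.py m.json | grep -E "ee_pos|force:"
echo '[[0, 3, -30, 0, 0, 0], [0, 5, -30, 0, 0, 0], [0, 30, -20, 0, 0, 0], [0, 30, 0, 0, 0, 0], [25, 0, 0, 0, 0, 0]]' > m.json && python3 jog.py m.json | grep -E "ee_pos|force:"
python3 -c "
from h import *
to([481,70,160],83.7)"
```

```text
ee_pos: [632.4, 74.3, 84.7]
ft_force: [0.8, 0.4, -0.6]
grasp_force: 0.0
ee_pos: [631.7, 66.8, 84.7]
ft_force: [0.3, 0.2, 0.1]
grasp_force: 0.0
ee_pos: [619.3, 141.4, 167.4]
ft_force: [-1.6, -0.5, -0.4]
grasp_force: 0.0
t 4.9 at [619.3 141.4 167.4] w 0.3 shift [129.9 -85.8   6. ] y heading 83.8 rz 0.003 tilt [ 0.009  0.003 -1.   ] F [-1.6 -0.5 -0.4]
```

```bash
echo '[[33, -16, 0, 0, 0, 0], [33, -16, 0, 0, 0, 0], [33, -16, 0, 0, 0, 0], [20, -16, 0, 0, 0, 0], [0, -12, 0, 0, 0, 0]]' > m.json && python3 jog.py m.json >/dev/null
echo '[[0, 0, 0, 0, 0, 0]]' > m.json && python3 jog.py m.json >/dev/null
python3 -c "
from h import *
to([481.4,74,85],83.7)"
```

```text
t 5.4 at [486.9  73.3 165. ] w 0.2 shift [ 5.6  0.1 80. ] y heading 83.7 rz 0.001 tilt [ 0. -0. -1.] F [ 0.9 -0.1  0. ]
```

```bash
echo '[[3, 0, 27, 0, 0, 0], [3, 0, 27, 0, 0, 0], [0, 0, 26, 0, 0, 0], [0, 0, 0, 0, 0, 0], [0, -6, 0, 0, 0, 0]]' > m.json && python3 jog.py m.json | grep ee_pos
echo '[[0, -6, 0, 0, 0, 0], [0, -6, 0, 0, 0, 0], [0, -4, 0, 0, 0, 0], [0, -4, 0, 0, 0, 0], [0, -4, 0, 0, 0, 0]]' > m.json && python3 jog.py m.json | grep ee_pos
echo '[[0, -4, 0, 0, 0, 0], [0, -4, 0, 0, 0, 0], [0, -4, 0, 0, 0, 0], [0, -4, 0, 0, 0, 0], [0, -4, 0, 0, 0, 0]]' > m.json && python3 jog.py m.json | grep -E "ee_pos|force:"
echo '[[0, -4, 0, 0, 0, 0], [0, -4, 0, 0, 0, 0], [0, -4, 0, 0, 0, 0], [0, -4, 0, 0, 0, 0], [0, -4, 0, 0, 0, 0]]' > m.json && python3 jog.py m.json | grep -E "ee_pos|force:"
echo '[[0, -4, 0, 0, 0, 0], [0, -4, 0, 0, 0, 0], [0, -4, 0, 0, 0, 0], [0, 0, 0, 0, 0, 0], [0, 0, 0, 0, 0, 0]]' > m.json && python3 jog.py m.json | grep -E "ee_pos|force:"
echo '[[0, 3, -30, 0, 0, 0], [0, 5, -30, 0, 0, 0], [0, 30, -20, 0, 0, 0], [0, 40, 0, 0, 0, 0], [0, 40, 0, 0, 0, 0]]' > m.json && python3 jog.py m.json 80 | grep -E "ee_pos|force:"
echo '[[30, 20, 0, 0, 0, 0.12], [30, 20, 0, 0, 0, 0.12], [30, 20, 0, 0, 0, 0.12], [20, 20, 0, 0, 0, 0.12], [0, 20, 0, 0, 0, 0.12]]' > m.json && python3 jog.py m.json | grep -E "ee_pos|force:"
python3 - <<'E'
from h import *
for n in("top","scene"):
    cv2.imwrite(f"pics/{n}2.png",cams.get_image(n)["img"][...,::-1])
a,b=cv2.imread("pics/top2.png"),cv2.imread("pics/scene2.png")
cv2.imwrite("pics/b2.png",np.hstack([cv2.resize(a[150:340,220:360],(420,570),interpolation=2),cv2.resize(b[165:325,280:380],(356,570),interpolation=2)]))
E
```

```text
ee_pos: [481.8, 69.8, 84.0]
ee_pos: [478.9, 44.7, 85.5]
ee_pos: [476.2, 25.0, 84.7]
ft_force: [-1.0, 0.4, 1.3]
grasp_force: 0.3
ee_pos: [473.9, 5.1, 84.6]
ft_force: [-0.0, 0.5, 0.2]
grasp_force: 0.0
ee_pos: [472.7, -6.6, 84.7]
ft_force: [-0.2, 0.2, -0.2]
grasp_force: 0.0
ee_pos: [486.6, 112.1, 166.5]
ft_force: [0.2, -0.2, -0.7]
grasp_force: 0.0
ee_pos: [411.8, 231.7, 164.4]
ft_force: [-0.4, -0.3, 0.3]
grasp_force: 0.0
```

View pics/b2.png

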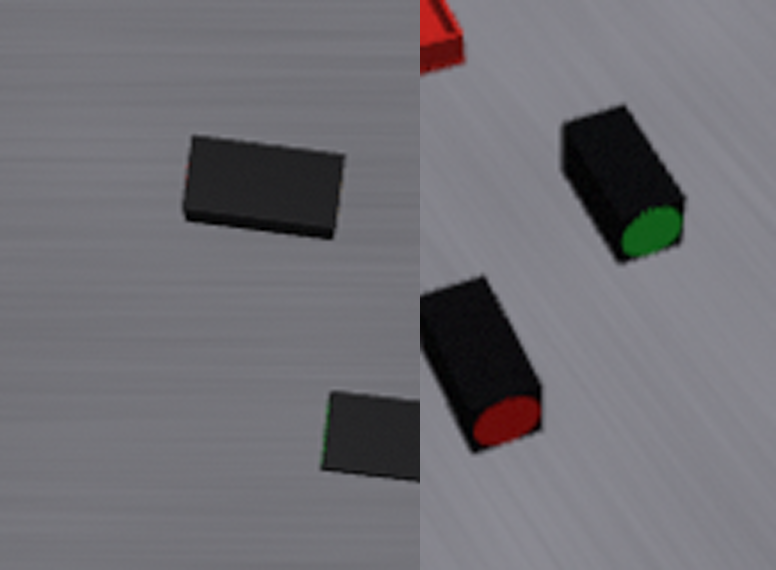

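Both are lying down. The dot facing the scene camera is red on A (crop (507,420)) and green on B (crop (652,231)). Now I measure the top faces.

```bash
python3 - <<'E'
from h import *
S=cams.get_image("scene");T=cams.get_image("top")
g=T["img"].astype(int); v=g.max(2); 
m=((v>24)&(v<62)).astype(np.uint8); m[:,:240]=0;m[:,420:]=0;m[:170]=0;m[330:]=0
m=cv2.morphologyEx(m,cv2.MORPH_OPEN,np.ones((5,5)))
for c in cv2.findContours(m,0,1)[0]:
    if cv2.contourArea(c)<300: continue
    r=cv2.minAreaRect(c.astype(np.float32)); bx=cv2.boxPoints(r); print(np.round(r[0],1),np.round(r[1],1),round(r[2],1))
    W=np.array([atz(T,p,48) for p in bx]); print(" world corners z48",W.round(1).tolist(),"centre",W.mean(0).round(1),"sides",np.linalg.norm(W[1]-W[0]).round(1),np.linalg.norm(W[2]-W[1]).round(1))
    for w in W: print("   expected scene px",proj(S,[*w,48]).round(1),"crop",((proj(S,[*w,48])-[280,165])*3.56+[420,0]).round(0))
# dots: centre height from both
for n,f in(("red",lambda i:i[...,0]-i[...,1]>50),("green",lambda i:i[...,1]-i[...,0]>40)):
    i=S["img"].astype(int);k=f(i);k[:,:280]=0;k[:,375:]=0;k[:205]=0;k[300:]=0
    y,x=np.nonzero(k);print(n,len(x),x.mean(),y.mean(),"at z24",atz(S,(x.mean(),y.mean()),24).round(1))
E
```

```text
[354.5 295.9] [52.1 25.4] 6.5
 world corners z48 [[448.2, -14.3], [494.0, -19.4], [483.9, -113.8], [438.1, -108.2]] centre [466.1 -63.9] sides 46.1 94.9
   expected scene px [354.2 219.9] crop [684. 196.]
   expected scene px [336.4 225.7] crop [621. 216.]
   expected scene px [319.6 199. ] crop [561. 121.]
   expected scene px [336.9 193.9] crop [622. 103.]
[307.4 210.3] [50.7 24.6] 7.1
 world corners z48 [[606.1, 72.2], [652.0, 67.2], [640.7, -26.5], [594.9, -20.9]] centre [623.4  23. ] sides 46.2 94.3
   expected scene px [314.2 272.5] crop [542. 383.]
   expected scene px [294.4 279.5] crop [471. 407.]
   expected scene px [278.8 248. ] crop [416. 295.]
   expected scene px [297.9 241.8] crop [484. 274.]
red 182 303.9175824175824 282.66483516483515 at z24 [630.2  69.4]
green 165 344.6787878787879 229.4848484848485 at z24 [471.2 -17.5]
```

Corners back-projected at z=48 land within about 1 px of those seen in the scene view, so the height is right. Red carton centre is (623.4, 23) with its axis at 83.2°, and green carton centre is (466.1, −63.9) at 83.8°.

```bash
echo '[[0, 0, 0, 0, 0, 0.12], [0, 0, 0, 0, 0, 0.12], [0, 0, 0, 0, 0, 0.12], [0, 0, 0, 0, 0, 0.12], [0, 0, 0, 0, 0, 0.12]]' > m.json && python3 jog.py m.json 80 >/dev/null
echo '[[0, 0, 0, 0, 0, 0.12], [0, 0, 0, 0, 0, 0.12], [0, 0, 0, 0, 0, 0.12], [0, 0, 0, 0, 0, 0], [0, 0, 0, 0, 0, 0]]' > m.json && python3 jog.py m.json >/dev/null
python3 -c "
from h import *
to([466.1,-63.9,120],-6.2)"
```

```text
t 9.35 at [415.6 229.2 164.5] w 79.8 shift [-287.9   74.6   44.6] y heading -4.7 rz 0.026 tilt [-0.001 -0.    -1.   ] F [-0.1  0.8 -0.6]
```

```bash
echo '[[-30, 7, 0, 0, 0, 0.026], [-36, 8, 0, 0, 0, 0], [-36, 9, 0, 0, 0, 0], [-36, 9, 0, 0, 0, 0], [-36, 9, 0, 0, 0, 0]]' > m.json && python3 jog.py m.json >/dev/null
echo '[[-36, 9, 0, 0, 0, 0], [-36, 9, 0, 0, 0, 0], [-36, 9, 0, 0, 0, 0], [0, 0, 20, 0, 0, 0], [0, 0, 20, 0, 0, 0]]' > m.json && python3 jog.py m.json >/dev/null
echo '[[0, 0, 0, 0, 0, 0], [0, 0, 0, 0, 0, 0]]' > m.json && python3 jog.py m.json >/dev/null
python3 -c "
from h import *
to([466.1,-63.9,26],-6.2)"
```

```text
t 10.35 at [452.2 -57.9 124.1] w 79.7 shift [-4.5 14.7 98.1] y heading -6.3 rz -0.002 tilt [-0.003  0.    -1.   ] F [1.  0.7 0.1]
```

```bash
echo '[[-4, 14, 0, 0, 0, 0], [0, 0, 25, 0, 0, 0], [0, 0, 25, 0, 0, 0], [0, 0, 25, 0, 0, 0], [0, 0, 23, 0, 0, 0]]' > m.json && python3 jog.py m.json >/dev/null
echo '[[0, 0, 0, 0, 0, 0], [0, 0, 0, 0, 0, 0]]' > m.json && python3 jog.py m.json >/dev/null
python3 -c "
from h import *
to([466.1,-63.9,26],-6.2)"
echo '[[0, 0, 0, 0, 0, 0], [0, 0, 0, 0, 0, 0], [0, 0, 0, 0, 0, 0], [0, 0, 0, 0, 0, 0], [0, 0, 0, 0, 0, 0]]' > m.json && python3 jog.py m.json 30
echo '[[0, 0, 0, 0, 0, 0], [0, 0, 0, 0, 0, 0], [0, 0, -10, 0, 0, 0], [0, 0, -15, 0, 0, 0], [0, 0, -25, 0, 0, 0]]' > m.json && python3 jog.py m.json
echo '[[0, 0, -25, 0, 0, 0], [0, 0, -25, 0, 0, 0], [0, 0, -15, 0, 0, 0], [0, 0, 0, 0, 0, 0]]' > m.json && python3 jog.py m.json >/dev/null
python3 -c "
from h import *
to([538.5,360.5,140],6.1)"
```

```text
t 10.93 at [466.6 -62.7  26.9] w 79.9 shift [-1.3 -0.4  0.9] y heading -6.3 rz -0.002 tilt [-0.002  0.    -1.   ] F [-0.6  0.3  0.3]
t: 11.35
ee_pos: [467.3, -63.2, 27.5]
orientation: [2.342, 2.092, 0.001]
ft_force: [-0.1, -0.6, -0.3]
width: 50.0
grasp_force: 0.0
t: 11.77
ee_pos: [465.2, -62.9, 76.2]
orientation: [-2.341, -2.091, 0.004]
ft_force: [0.0, 0.5, -0.6]
width: 47.9
grasp_force: 30.0
t 12.1 at [468.6 -63.4 145. ] w 47.8 shift [429.1  21.7   5. ] y heading -6.5 rz -0.219 tilt [ 0.006 -0.001 -1.   ] F [ 1.1 -0.1 -2.1]
```

```bash
echo '[[30, 0, 0, 0, 0, -0.07], [36, 0, 0, 0, 0, -0.07], [36, 0, 0, 0, 0, -0.079], [36, 0, 0, 0, 0, 0], [36, 0, 0, 0, 0, 0]]' > m.json && python3 jog.py m.json >/dev/null
echo '[[36, 0, 0, 0, 0, 0], [36, 0, 0, 0, 0, 0], [30, 0, 0, 0, 0, 0], [0, 0, 0, 0, 0, 0]]' > m.json && python3 jog.py m.json >/dev/null
python3 -c "
from h import *
to([538.5,360.5,140],6.1)"
```

```text
t 12.85 at [451.6 215.8 141. ] w 47.7 shift [134.3 102.3   1.1] y heading 6.3 rz 0.004 tilt [-0.     0.001 -1.   ] F [-0.3 -0.5 -1.1]
```

```bash
echo '[[27, 20, 0, 0, 0, 0], [27, 20, 0, 0, 0, 0], [27, 20, 0, 0, 0, 0], [27, 20, 0, 0, 0, 0], [24, 20, 0, 0, 0, 0]]' > m.json && python3 jog.py m.json >/dev/null
echo '[[0, 0, 15, 0, 0, 0], [0, 0, 20, 0, 0, 0], [0, 0, 15, 0, 0, 0], [0, 0, 0, 0, 0, 0], [0, 0, 0, 0, 0, 0]]' > m.json && python3 jog.py m.json >/dev/null
python3 - <<'E'
from h import *
to([538.5,360.5,32],6.1)
S=cams.get_image("scene");cv2.imwrite("pics/s3.png",cv2.resize(S["img"][270:450,340:500],(640,720)[:2] if 0 else (530,596),interpolation=2)[...,::-1])
E
```

```text
t 13.68 at [536.7 352.4  90. ] w 48.4 shift [ 7.9  2.8 58. ] y heading 6.1 rz -0.0 tilt [-0.003 -0.002 -1.   ] F [-0.9 -0.2 -1.2]
```

View pics/s3.png

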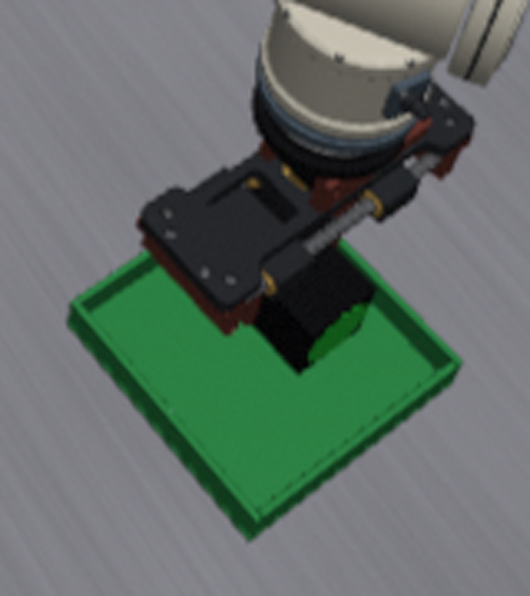

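The carton, green dot at crop (337,335), hangs level over the green tray. I lower it slowly.

```bash
echo '[[8, 3, 12, 0, 0, 0], [0, 0, 12, 0, 0, 0], [0, 0, 12, 0, 0, 0], [0, 0, 8, 0, 0, 0], [0, 0, 6, 0, 0, 0]]' > m.json && python3 jog.py m.json | grep -E "ee_pos|ft_f"
echo '[[0, 0, 3, 0, 0, 0], [0, 0, 2, 0, 0, 0], [0, 0, 1, 0, 0, 0], [0, 0, 1, 0, 0, 0], [0, 0, 0, 0, 0, 0]]' > m.json && python3 jog.py m.json | grep -E "ee_pos|ft_f"
```

```text
ee_pos: [539.1, 361.3, 39.9]
ft_force: [0.3, -0.5, -2.2]
ee_pos: [540.1, 361.9, 34.9]
ft_force: [-0.6, -0.3, -1.6]
```

```bash
for k in 1; do echo '[[0, 0, 1, 0, 0, 0], [0, 0, 0, 0, 0, 0]]' > m.json && python3 jog.py m.json | grep -E "ee_pos|ft_f"; echo '[[0, 0, 1, 0, 0, 0], [0, 0, 0, 0, 0, 0]]' > m.json && python3 jog.py m.json | grep -E "ee_pos|ft_f";  echo '[[0, 0, 1, 0, 0, 0], [0, 0, 0, 0, 0, 0]]' > m.json && python3 jog.py m.json | grep -E "ee_pos|ft_f"; done
```

```text
ee_pos: [540.0, 361.9, 33.9]
ft_force: [0.1, 0.8, -1.4]
ee_pos: [539.9, 361.8, 32.7]
ft_force: [-0.1, -0.8, -1.5]
ee_pos: [540.0, 361.8, 32.4]
ft_force: [-1.9, -0.9, 3.9]
```

Contact is felt at z 32.4, so I release and lift.

```bash
echo '[[0, 0, 0, 0, 0, 0], [0, 0, 0, 0, 0, 0], [0, 0, 0, 0, 0, 0], [0, 0, 0, 0, 0, 0], [0, 0, 0, 0, 0, 0]]' > m.json && python3 jog.py m.json 78 | grep -E "width|ft_f"
echo '[[0, 0, -10, 0, 0, 0], [0, 0, -20, 0, 0, 0], [0, 0, -30, 0, 0, 0], [0, 0, -30, 0, 0, 0], [0, 0, -20, 0, 0, 0]]' > m.json && python3 jog.py m.json >/dev/null
echo '[[-36, 0, 0, 0, 0, 0.07], [-36, 0, 0, 0, 0, 0.07], [-36, 0, 0, 0, 0, 0.07], [-36, 0, 0, 0, 0, 0], [-36, 0, 0, 0, 0, 0]]' > m.json && python3 jog.py m.json | grep -E "width|ft_f"
echo '[[-30, 0, 0, 0, 0, 0], [-36, 0, 0, 0, 0, 0], [0, 0, 0, 0, 0, 0], [0, 0, 0, 0, 0, 0]]' > m.json && python3 jog.py m.json >/dev/null
python3 - <<'E'
from h import *
to([623.4,23,90],-6.8)
S=cams.get_image("scene");cv2.imwrite("pics/s4.png",cv2.resize(S["img"][220:450,270:490],(550,575),interpolation=2)[...,::-1])
E
```

```text
ft_force: [0.3, 0.9, -0.1]
width: 76.6
ft_force: [0.7, -0.2, 0.4]
width: 78.6
t 16.65 at [529.6 115.3 142.5] w 77.9 shift [-81.8 103.1  52.5] y heading -6.1 rz 0.012 tilt [ 0.001  0.    -1.   ] F [ 0.3  0.5 -0.4]
```

View pics/s4.png

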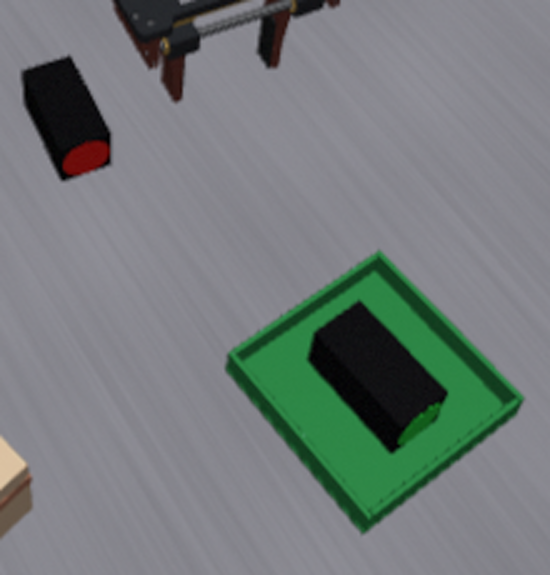

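The green-dot carton lies flat and centred in the green tray (crop (380,375)). The red-dot carton (crop (70,120)) is still where it was measured. I fetch it next.

```bash
echo '[[-21, 26, 0, 0, 0, 0.012], [-21, 26, 0, 0, 0, 0], [-20, 26, 10, 0, 0, 0], [-19, 24, 15, 0, 0, 0], [0, 0, 15, 0, 0, 0]]' > m.json && python3 jog.py m.json >/dev/null
echo '[[0, 0, 0, 0, 0, 0], [0, 0, 0, 0, 0, 0]]' > m.json && python3 jog.py m.json >/dev/null
python3 -c "
from h import *
to([623.4,23,26],-6.8)"
```

```text
t 17.28 at [621.1  26.1 100.9] w 78.3 shift [-2.8  2.8 74.9] y heading -6.6 rz 0.004 tilt [-0.002  0.    -1.   ] F [-0.4  0.3  0. ]
```

```bash
echo '[[-3, 3, 15, 0, 0, 0], [0, 0, 20, 0, 0, 0], [0, 0, 20, 0, 0, 0], [0, 0, 18, 0, 0, 0], [0, 0, 1, 0, 0, 0]]' > m.json && python3 jog.py m.json >/dev/null
echo '[[0, 0, 0, 0, 0, 0], [0, 0, 0, 0, 0, 0]]' > m.json && python3 jog.py m.json | grep -E "ee_pos|ft_f"
echo '[[0, 0, 0, 0, 0, 0], [0, 0, 0, 0, 0, 0], [0, 0, 0, 0, 0, 0], [0, 0, 0, 0, 0, 0], [0, 0, 0, 0, 0, 0]]' > m.json && python3 jog.py m.json 30 | grep width
echo '[[0, 0, 0, 0, 0, 0], [0, 0, 0, 0, 0, 0], [0, 0, 0, 0, 0, 0], [0, 0, -10, 0, 0, 0], [0, 0, -20, 0, 0, 0]]' > m.json && python3 jog.py m.json | grep -E "ee_pos|width|force"
echo '[[0, 0, -30, 0, 0, 0], [0, 0, -30, 0, 0, 0], [0, 0, -25, 0, 0, 0], [0, 0, 0, 0, 0, 0]]' > m.json && python3 jog.py m.json >/dev/null
python3 -c "
from h import *
to([559,-336.5,140],-8.4)"
```

```text
ee_pos: [624.9, 22.1, 28.5]
ft_force: [-0.4, 0.1, 0.5]
width: 48.1
ee_pos: [622.3, 21.4, 55.9]
ft_force: [-0.5, -0.0, -1.4]
width: 47.7
grasp_force: 30.0
t 19.03 at [627.4  21.5 148.3] w 47.7 shift [-363.6  -26.7    7.7] y heading -6.6 rz 0.031 tilt [ 0.008  0.    -1.   ] F [1.4 0.3 0.3]
```

```bash
echo '[[-30, -2, 0, 0, 0, 0.031], [-36, -2, 0, 0, 0, 0], [-36, -2, 0, 0, 0, 0], [-36, -2, 0, 0, 0, 0], [-36, -2, 0, 0, 0, 0]]' > m.json && python3 jog.py m.json >/dev/null
echo '[[-36, -2, 0, 0, 0, 0], [-36, -2, 0, 0, 0, 0], [-36, -1, 0, 0, 0, 0], [-36, 0, 0, 0, 0, 0], [-30, 0, 0, 0, 0, 0]]' > m.json && python3 jog.py m.json >/dev/null
echo '[[0, 0, 0, 0, 0, 0], [0, 0, 0, 0, 0, 0]]' > m.json && python3 jog.py m.json >/dev/null
python3 -c "
from h import *
to([559,-336.5,33],-8.4)"
```

```text
t 20.03 at [ 558.6 -322.   141.8] w 47.9 shift [-14.3   2.7 108.8] y heading -8.6 rz -0.003 tilt [-0.001  0.001 -1.   ] F [ 0.1  1.6 -0.6]
```

```bash
echo '[[-14, 2, 10, 0, 0, 0], [0, 0, 20, 0, 0, 0], [0, 0, 20, 0, 0, 0], [0, 0, 15, 0, 0, 0], [0, 0, 10, 0, 0, 0]]' > m.json && python3 jog.py m.json | grep -E "ee_pos|ft_f"
echo '[[0, 0, 10, 0, 0, 0], [0, 0, 8, 0, 0, 0], [0, 0, 6, 0, 0, 0], [0, 0, 4, 0, 0, 0], [0, 0, 0, 0, 0, 0]]' > m.json && python3 jog.py m.json | grep -E "ee_pos|ft_f"
echo '[[0, 0, 0, 0, 0, 0]]' > m.json && python3 jog.py m.json | grep -E "ee_pos|ft_f"
```

```text
ee_pos: [558.7, -333.4, 65.1]
ft_force: [-1.2, 0.3, -0.3]
ee_pos: [559.4, -334.7, 39.1]
ft_force: [-0.5, 0.1, -1.5]
ee_pos: [559.7, -335.0, 39.9]
ft_force: [-0.3, 0.3, -1.6]
```

```bash
echo '[[0, 0, 2, 0, 0, 0], [0, 0, 2, 0, 0, 0], [0, 0, 1, 0, 0, 0], [0, 0, 0, 0, 0, 0]]' > m.json && python3 jog.py m.json | grep -E "ee_pos|ft_f"
echo '[[0, 0, 1, 0, 0, 0], [0, 0, 0, 0, 0, 0]]' > m.json && python3 jog.py m.json | grep -E "ee_pos|ft_f"
echo '[[0, 0, 1, 0, 0, 0], [0, 0, 0, 0, 0, 0]]' > m.json && python3 jog.py m.json | grep -E "ee_pos|ft_f"
```

```text
ee_pos: [559.5, -334.9, 34.7]
ft_force: [-0.5, -0.4, -1.8]
ee_pos: [559.5, -334.9, 33.6]
ft_force: [0.3, 0.4, -1.4]
ee_pos: [559.6, -335.0, 33.2]
ft_force: [-0.7, 1.4, 3.0]
```

Contact again, so I release, back off and check.

```bash
echo '[[0, 0, 0, 0, 0, 0], [0, 0, 0, 0, 0, 0], [0, 0, 0, 0, 0, 0], [0, 0, 0, 0, 0, 0], [0, 0, 0, 0, 0, 0]]' > m.json && python3 jog.py m.json 78 | grep -E "width|ft_f"
echo '[[0, 0, -10, 0, 0, 0], [0, 0, -20, 0, 0, 0], [0, 0, -30, 0, 0, 0], [0, 0, -30, 0, 0, 0], [0, 0, -20, 0, 0, 0]]' > m.json && python3 jog.py m.json >/dev/null
echo '[[36, 0, 0, 0, 0, 0], [36, 0, 0, 0, 0, 0], [36, 0, 0, 0, 0, 0], [36, 0, 0, 0, 0, 0], [36, 0, 0, 0, 0, 0]]' > m.json && python3 jog.py m.json | grep -E "ee_pos|ft_f"
echo '[[36, 0, 0, 0, 0, 0], [36, 0, 0, 0, 0, 0], [0, 0, 0, 0, 0, 0], [0, 0, 0, 0, 0, 0], [0, 0, 0, 0, 0, 0]]' > m.json && python3 jog.py m.json >/dev/null
python3 - <<'E'
from h import *
to([0,0,0])
T=cams.get_image("top");S=cams.get_image("scene")
cv2.imwrite("pics/f.png",np.hstack([cv2.resize(S["img"],(400,300)),cv2.resize(T["img"],(400,300))])[...,::-1])
E
```

```text
ft_force: [0.3, -0.6, 0.4]
width: 76.2
ee_pos: [585.9, -155.4, 143.7]
ft_force: [0.9, -0.7, -0.5]
t 23.28 at [596.5 -85.8 143.2] w 77.9 shift [  -1.7 -602.7  142.8] tilt [ 0.001 -0.    -1.   ] F [-0.6  0.3  0.8]
```

View pics/f.png

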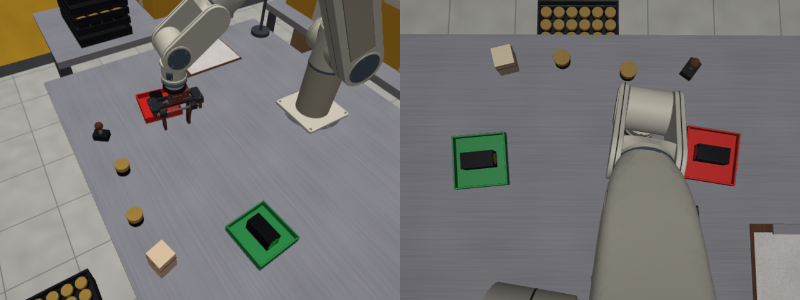

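The top view shows both cartons lying centred in their trays, green at (479,160) and red at (712,155). The gripper is clear, so I hand in.

```bash
python3 -c "
from workcell import ctrl, cams, job
print(job.close_job())"
```

```text
the job is handed in; nothing more can be done
None
```

I tipped both cartons over, read their dots, set each on its side in the tray of its colour (contact force under 4 N), and handed the job in at about 23 s; no verdict came back.

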